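# Slide a blister card under the height gauge

## Task

Check the blister card in the pocket-height gauge: push it with the fingers flat along the worktop, one end first, under the gauge's low bridge bar until its front end rests squarely against the end stop. Only push it: do not lift or tip the card, and leave the other things where they stand.

Things in the scene. Friction and masses are not known exactly. Their poses are not given: they have to be found in the camera images.
- card: The silvery blister card with 28 pockets, the only one here; loose, lying flat on the worktop, about 0.05 kg. 135 mm long (its x axis), 75 mm wide (its y axis), 7 mm high; its outer rim (outermost 3 to 5 mm all round) is only 5 mm high. Origin at the centre of its underside. Either end may go first.
- gauge: The pocket-height gauge, a low metal frame fixed to the worktop, floor inside is bare worktop: two side rails along its x axis, x = -20 to +80 mm, 11 mm high, inner faces 95 mm apart (y = +-47.5 mm), a bridge bar over their near ends, a stop across the far ends. Origin on the worktop, midway between the rails below the bar. A card enters under the bar along the gauge's +x axis.
- gauge_bar (a point): Centre of the underside of the bridge bar, 11 mm above the worktop over the gauge's origin. The bar is 40 mm deep (gauge x = -20 to +20 mm), 119 mm wide, its top 23 mm high, with a thumb screw at each end up to 33 mm high.
- gauge_stop (a point): Middle of the end stop's inner face, 67.5 mm along the gauge's +x axis from its origin, 8 mm above the worktop; the stop is 16 mm high. A card against it has its centre at the gauge's origin, and its rear 47 mm still sticks out in front of the bar.
- vial: Bystander: amber see-through vial full of pills, upright, 36 mm across, 84 tall. Origin at the centre of its underside.
- pill_bottle: Bystander: white pill bottle with white cap, upright, 48 mm across, 88 tall. Origin at the centre of its underside.
- amber_jar: Bystander: amber jar with white lid, upright, 68 mm across, 92 tall. Origin at the centre of its underside.
- dose_cup: Bystander: pleated paper dose cup, upright, 38 mm across, 29 tall. Origin at the centre of its underside.
- vial_cap: Bystander: white snap cap lying open side up, 37 mm across, 11 tall. Origin at the centre of its underside.
- marker: Bystander: black marker pen lying flat, 136 mm long (along its y axis), 14 mm thick. Origin at the centre of its underside.

How it is judged:
By the outcome, as a careful person would: the job done as asked, in the order asked, and still so for the second after the job is handed in, with the robot touching nothing.
It also fails if it takes over 64 s, if anything falls off the work surface, if the arm or the gripper's body presses on something with over 40 N, if the wrist force passes 120 N, or if a joint passes its speed limit or range.

## Robot

A 6-joint arm with a two-finger parallel gripper is mounted at the origin on a cart in front of the work surface, level with it; the furniture and walls round the work are solid. World frame = base frame: x ahead of the robot, y to its left, z up, the work surface at z = 0. Lengths are in m, angles in degrees, forces in N, time in s.
With the tool pointing down it reaches from about 0.4 to 0.825 m from the base axis. Payload 7 kg.
Tool frame: the origin (TCP) lies midway between the tips of the shut fingers; the grasp point (between the pads) lies 19 mm behind it; z points along the fingers, y is the direction in which the jaws open and shut (so a half turn about z gives the same grasp; the last joint's range is limited). The gripper opens to 88 mm and grips with 3 to 60 N. Pads are 19 mm wide; open, the fingers measure 130 mm over their backs; the gripper's body (78 mm by 193 mm) begins 47 mm behind the grasp point.
Start: joints at [-49.269, 20.546, 0.682, 0, -70.136, -16.507], TCP at [0.277, -0.616, 0.201] pointing down, gripper open.
Joint ranges: [-176.03, 176.03], [-82.01, 121.73], [-58.28, 71.71], [-173.87, 95.51], [-174.79, -0.11], [-173.66, 173.66]. Speed limits (degrees/s): [136.94, 136.94, 172.46, 180, 180, 180].

## Interface

Orientations are given as [roll, pitch, yaw] about the fixed x, y, z axes, in that order (R = Rz(yaw) Ry(pitch) Rx(roll)).
In Python, from plant import r gives the robot as it stands. The module is installed in compiled form; this text tells all that it offers.
- The arm moves only by the tool send_rows, never from a script. Its argument "motion" is a list of rows, each an object with "travel": the shift along the tool's x, y, z in m, a list of three; "spin": the turn about the tool's z in degrees. In form: [{"travel": [tx, ty, tz], "spin": spin}, ...]. A call has 1 to 5 rows; each row shifts and turns the pose as measured when the row begins, along the tool's axes as they then stand; what a row does not reach is not made up. A row lasts 1/12 s, in which the tool goes at most 41.7 mm and 7.16 degrees, less where a joint would pass 70% of its speed; a pose out of reach is approached as far as the arm can. A call is refused whole if a number of a shift passes 0.0417 or a number of a turn 7.16, either way. A call with a gripper value outside its range is refused whole. "gripper" is the gripper command: -1 is shut, 1 is fully open, values between are in proportion, set as the call begins (left out, the last holds). The fingers move at their own pace and stop on an object; "squeeze" is the grip in N (left out, the last holds). Time passes only in rows, so rows that do not move let the fingers close. It gives the time, the measured TCP pose, the force and the opening at its end, in the units of the state.
- r.get_state(): the state, without advancing time (a new reading comes with each control period).
- r.capture(name): name is "scene" or "top"; returns (picture, depth): 420x560x3 uint8, blue, green, red; 420x560 float32, m along the optical axis (not along the pixel's ray), 0 where there is no reading.
- r.get_calibration(name): a dict with "fov_y" (degrees; the focal length in pixels is half the picture's height over the tangent of half this angle, whatever the lens; pixels are square), "cx", "cy" (the principal point, pixels), "origin" and "orientation" of the camera in the world. Camera axes: x right, y down, z forward; pixel columns grow to the right and rows downward; lengths in m; the calibration is good to about 2 mm. A picture is of the moment at which its call begins. get_calibration takes no time and is no camera call.
- r.close_job(): hands the job in, once; it reports no verdict.
Trained networks look in the newest picture that a camera, given by its name, has taken for a name from the list of things; names that differ only in an ending like _2 or _b are one class to them, and where a whole thing is asked for, a point or a joint stands for the part that bears it (a point fixed in the world has none). Each returns a list of dicts, best first, with "conf" (0 to 1); they miss things now and then, are a little off and sometimes report something else, mostly with a low value. They report only what shows in the picture. A call takes as long as a camera call.
- r.boxes_of(camera, target): "at" ([x, y, z] in m, in the coordinates of the camera as it stood for that picture, good to about 4 mm: the middle of the surface that is visible of it).
- r.pinpoint(camera, target): "at" ([x, y, z] in m, in the coordinates of the camera as it stood for that picture, good to about 4 mm: a listed point, or the origin of a listed thing).
The state is a dict: "time_s": time; "joints": joint angles; "qd": joint speeds; "joint_torque": joint torques, N m; "tcp_pos": TCP position; "eef_rot": TCP orientation; "contact_force": force on the tool from outside, world axes, zero at the start; "moment": the same for the moment, N m; "gripper_width": finger opening in m.
Only numpy, scipy, OpenCV 4.12 (cv2) and the standard library are available. Lean on these libraries where they do the work, as an engineer would, in place of code of your own. Each camera call takes 0.05 s, during which the arm holds its last target. There are 200 camera calls.

## Working session

There is one attempt and no reset: what is moved stays moved. The work goes in short steps, Python scripts to look and compute and a tool call to move; the robot and the scene stay as the last step left them, time stands still between calls to the robot, and variables do not carry over. Pictures are saved under pics/ and viewed, about 8 in all and at most 12, crops included, and the job is handed in when it is done.

Besides the shell and the picture viewer there is one more tool, called after "Request:" as name([rows], argument=value, ...), one row to a line, values as JSON. send_rows: Moves the arm, as the interface text tells. Its arguments: {"type":"object","properties":{"motion":{"type":"array"},"gripper":{"type":"number"},"squeeze":{"type":"number"}},"required":["motion"]}

```bash
mkdir -p pics
cat > h.py <<'E'
import numpy as np, cv2
from plant import r
from scipy.spatial.transform import Rotation as R
def cam(n):
    c=r.get_calibration(n); o=np.array(c["orientation"],float)
    M=o if o.shape==(3,3) else R.from_euler('xyz',o,degrees=True).as_matrix()
    return c,M,np.array(c["origin"]),210/np.tan(np.radians(c["fov_y"]/2))
def w(n,p):
    c,M,o,f=cam(n); return M@np.array(p)+o
def pix2z(n,u,v,z):
    c,M,o,f=cam(n); d=M@np.array([(u-c["cx"])/f,(v-c["cy"])/f,1]); return o+d*(z-o[2])/d[2]
def proj(n,P):
    c,M,o,f=cam(n); q=M.T@(np.array(P)-o); return q[:2]/q[2]*f+[c["cx"],c["cy"]]
E
python3 - <<'E'
from h import *
print(r.get_state())
for n in("scene","top"):
    print(n,r.get_calibration(n))
    im,d=r.capture(n); cv2.imwrite(f"pics/{n}1.png",im); np.save(f"{n}.npy",d)
    for t in("card","gauge","gauge_bar","gauge_stop","vial","pill_bottle","amber_jar","dose_cup","vial_cap","marker"):
        L=r.pinpoint(n,t)
        print(t,[(round(q["conf"],2),w(n,q["at"]).round(3).tolist(),proj(n,w(n,q["at"])).round().tolist()) for q in L[:2]])
E
```

```text
{'time_s': 0.0, 'joints': array([-4.92667487e+01,  2.05910191e+01,  6.34907510e-01, -1.95531649e-02,
       -7.01351273e+01, -1.65069550e+01]), 'qd': array([-0.08472051,  0.0822298 , -0.00760136, -0.07002866, -0.11166758,
        0.00636495]), 'joint_torque': array([-7.67969177e-04, -5.82716739e+01,  2.93037021e+01,  6.99683726e+00,
        6.79407429e-03, -1.33301578e-04]), 'tcp_pos': array([ 0.27674205, -0.61509525,  0.1996378 ]), 'eef_rot': array([ 1.79907298e+02, -8.30256144e-03, -1.55780356e+02]), 'contact_force': array([-0.31097546, -0.71854952, -0.13632541]), 'moment': array([-0.01102476,  0.01257848, -0.01612289]), 'gripper_width': 0.08762613561684644}
scene {'fov_y': 47.67084717847991, 'cx': 279.2670296248863, 'cy': 205.80298771082548, 'origin': array([-0.05781498,  0.6894539 ,  0.6706187 ]), 'orientation': array([-1.24398600e+02,  9.83916041e-02, -1.40156562e+02])}
card [(0.84, [0.503, -0.24, 0.002], [342.0, 185.0])]
gauge [(0.68, [0.367, 0.088, 0.005], [308.0, 271.0]), (0.61, [0.53, 0.137, 0.0], [235.0, 252.0])]
gauge_bar [(0.64, [0.529, 0.131, 0.008], [237.0, 248.0])]
gau
[... 666 characters left out ...]
56, [0.364, 0.281, -0.005], [155.0, 283.0])]
gauge [(0.73, [0.365, 0.286, -0.006], [153.0, 282.0]), (0.64, [0.527, 0.134, 0.0], [218.0, 213.0])]
gauge_bar [(0.92, [0.527, 0.137, 0.01], [216.0, 213.0])]
gauge_stop [(0.77, [0.525, 0.205, 0.006], [188.0, 214.0])]
vial [(0.78, [0.363, 0.286, -0.004], [153.0, 283.0])]
pill_bottle [(0.98, [0.725, 0.296, -0.002], [153.0, 135.0]), (0.6, [0.739, -0.056, 0.002], [295.0, 128.0])]
amber_jar [(0.84, [0.745, -0.057, 0.0], [296.0, 126.0])]
dose_cup [(0.73, [0.363, 0.085, -0.001], [238.0, 282.0]), (0.39, [0.728, 0.296, 0.002], [152.0, 133.0])]
vial_cap [(0.66, [0.373, -0.085, -0.001], [310.0, 277.0])]
marker [(0.83, [0.338, -0.268, -0.005], [388.0, 291.0])]
```

View pics/top1.png

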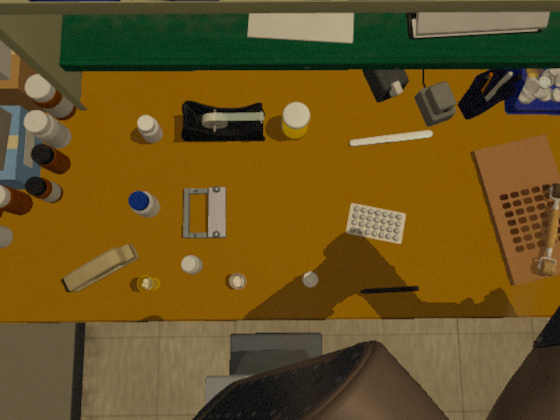

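View pics/scene1.png

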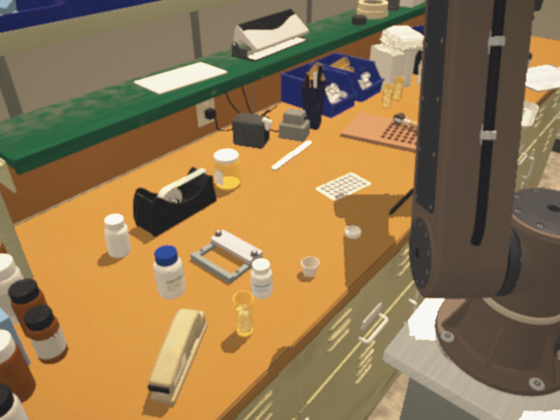

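The top view shows the card at about (376,223), tilted a few degrees. The gauge is at about (205,213) with its bar on the right side and its stop on the left (+y), so the card goes in along about +y. Next I measure the orientations.

Run:
```python
from h import *
im=cv2.imread("pics/top1.png")
hsv=cv2.cvtColor(im,cv2.COLOR_BGR2HSV)
m=((hsv[...,1]<140)&(hsv[...,2]>60)).astype(np.uint8)
def rect(x0,y0,x1,y1,z,name):
    k=np.zeros_like(m);k[y0:y1,x0:x1]=m[y0:y1,x0:x1]
    k=cv2.morphologyEx(k,cv2.MORPH_CLOSE,np.ones((3,3),np.uint8))
    c=max(cv2.findContours(k,0,1)[0],key=cv2.contourArea)
    P=np.array([pix2z("top",*p,z)[:2] for p in c[:,0].astype(float)],np.float32)
    (cx,cy),(a,b),t=cv2.minAreaRect(P*1000)
    print(name,cx,cy,a,b,t)
    return c
cs=[rect(335,195,415,250,.005,"card"),rect(175,180,232,245,.011,"gauge")]
a=cv2.resize(im[175:250,170:245],None,fx=7,fy=7,interpolation=cv2.INTER_CUBIC)[:, :]
b=cv2.resize(im[190:255,335:415],None,fx=7,fy=7,interpolation=cv2.INTER_CUBIC)
cv2.imwrite("pics/g.png",a); cv2.imwrite("pics/c.png",b)
```

```text
card 499.1614990234375 -243.60992431640625 136.3707275390625 76.53976440429688 78.02877044677734
gauge 529.7814331054688 165.75119018554688 123.24396514892578 100.08755493164062 0.37635791301727295
```

View pics/g.png

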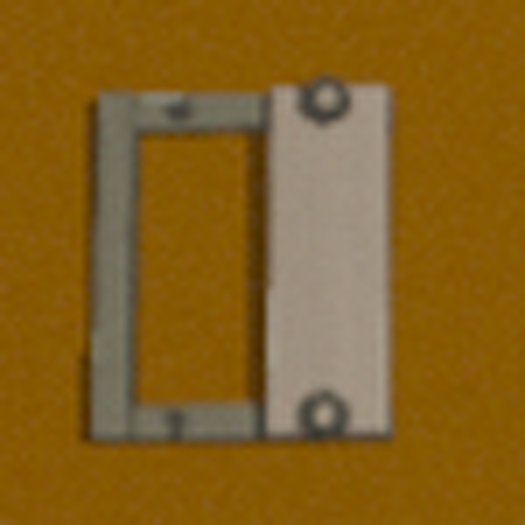

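View pics/c.png

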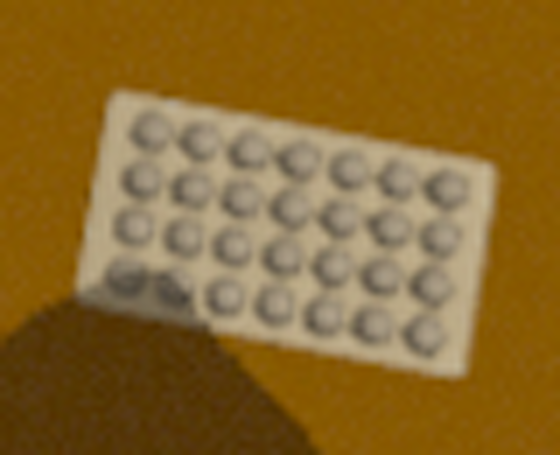

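The card axis heads 78° and lies at about (0.50,-0.243). In the crops the gauge edges are nearly square to world y. I compute the gauge angle from its corners and plan the approach.

```bash
cat >> h.py <<'E'
def goto(x,y,z,yaw,step=0.04,turn=7,n=None):
    s=r.get_state(); p=np.array(s["tcp_pos"]); M=R.from_euler('xyz',s["eef_rot"],degrees=True)
    d=np.array([x,y,z])-p; dy=(yaw-s["eef_rot"][2]+180)%360-180
    n=n or int(max(np.ceil(np.abs(d).max()/step),np.ceil(abs(dy)/turn),1))
    print("t",round(s["time_s"],2),"p",p.round(4),"rot",np.round(s["eef_rot"],1),"F",np.round(s["contact_force"],1))
    for i in range(n):  # assumes full tracking
        Mi=R.from_euler('z',dy*i/n,degrees=True)*M
        print((Mi.inv().apply(d/n)).round(4).tolist(),round(-dy/n,2))
E
python3 - <<'E'
from h import *
P=lambda u,v,z: pix2z("top",170+(u-3)/7,175+(v-3)/7,z)[:2]
for n,a,b,z in[("bar rear",(389,86),(391,437),.023),("bar front",(271,86),(265,437),.023),("stop out",(98,93),(90,438),.016),("stop in",(136,130),(133,405),.016)]:
    A,B=P(*a,z),P(*b,z); d=A-B
    print(n,A.round(4),B.round(4),((A+B)/2).round(4),"axis heading",np.degrees(np.arctan2(d[1],d[0]))+90)
goto(.479,-.345,.10,-102)
E
```

```text
bar rear [0.5869 0.1145] [0.4673 0.1131] [0.5271 0.1138] axis heading 90.69384460133718
bar front [0.5872 0.1545] [0.4678 0.1551] [0.5275 0.1548] axis heading 89.7178377367012
stop out [0.5867 0.2144] [0.4687 0.2148] [0.5277 0.2146] axis heading 89.82133986806757
stop in [0.5738 0.2013] [0.4797 0.2006] [0.5267 0.2009] axis heading 90.4120149657157
t 1.1 p [ 0.2769 -0.6156  0.2006] rot [-180.    -0.  -155.8] F [-0.4 -0.9 -0.2]
[-0.0369, 0.0205, 0.0126] -6.72
[-0.0391, 0.016, 0.0126] -6.72
[-0.0407, 0.0113, 0.0126] -6.72
[-0.0417, 0.0065, 0.0126] -6.72
[-0.0422, 0.0016, 0.0126] -6.72
[-0.0421, -0.0034, 0.0126] -6.72
[-0.0414, -0.0083, 0.0126] -6.72
[-0.0401, -0.0131, 0.0126] -6.72
```

Request:
send_rows([
  {"travel":[-0.035,0.019,0],"spin":-6.7},
  {"travel":[-0.037,0.015,0],"spin":-6.7},
  {"travel":[-0.039,0.011,0],"spin":-6.7},
  {"travel":[-0.04,0.006,0],"spin":-6.7},
  {"travel":[-0.04,0.002,0],"spin":-6.7},
], gripper=-0.3)

```text
time_s: 1.52
tcp_pos: [0.3952, -0.4551, 0.1985]
eef_rot: [179.9, -0.1, -121.7]
contact_force: [1.2, -0.1, 0.3]
gripper_width: 0.0599
```

```bash
python3 -c "
from h import *
goto(.479,-.345,.20,-102)"
```

```text
t 1.52 p [ 0.3952 -0.4551  0.1985] rot [ 1.799e+02 -1.000e-01 -1.217e+02] F [ 1.2 -0.1  0.3]
[-0.0459, -0.0044, -0.0006] -6.58
[-0.0451, -0.0097, -0.0006] -6.58
[-0.0437, -0.0148, -0.0006] -6.58
```

Request:
send_rows([
  {"travel":[-0.037,-0.003,0.015],"spin":-5},
  {"travel":[-0.037,-0.008,0.015],"spin":-5},
  {"travel":[-0.035,-0.011,0.015],"spin":-5},
  {"travel":[-0.025,-0.008,0.015],"spin":-4},
  {"travel":[0,0,0],"spin":0},
])

```text
time_s: 1.93
tcp_pos: [0.4861, -0.3352, 0.1393]
eef_rot: [-179.7, -0.1, -101.0]
contact_force: [-1.2, -0.3, 0.1]
gripper_width: 0.032
```

```bash
python3 -c "
from h import *
goto(.479,-.346,.03,-102)"
```

```text
t 1.93 p [ 0.4861 -0.3352  0.1393] rot [-1.797e+02 -1.000e-01 -1.010e+02] F [-1.2 -0.3  0.1]
[0.0039, 0.0018, 0.0364] 0.33
[0.0039, 0.0018, 0.0364] 0.33
[0.0039, 0.0018, 0.0365] 0.33
```

Request:
send_rows([
  {"travel":[0.004,0.002,0.036],"spin":0.3},
  {"travel":[0.004,0.002,0.036],"spin":0.3},
  {"travel":[0.004,0.002,0.032],"spin":0.3},
  {"travel":[0,0,0.01],"spin":0},
  {"travel":[0,0,0],"spin":0},
])

```text
time_s: 2.35
tcp_pos: [0.483, -0.3456, 0.0243]
eef_rot: [-179.3, -0.2, -101.6]
contact_force: [1.0, 0.4, 0.6]
gripper_width: 0.0305
```

Run:
```python
from h import *
goto(.479,-.346,.003,-102)
ims=[r.capture(n)[0] for n in("top","scene")]
a=cv2.resize(ims[0][180:280,330:460],None,fx=4,fy=4,interpolation=cv2.INTER_CUBIC)
cv2.imwrite("pics/t2.png",a);
```

```text
t 2.35 p [ 0.483  -0.3456  0.0243] rot [-179.3   -0.2 -101.6] F [1.  0.4 0.6]
[0.0011, 0.0041, 0.0212] 0.38
```

View pics/t2.png

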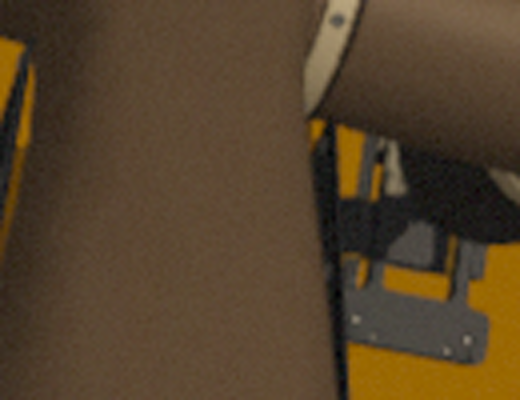

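The arm hides the card in this top view, so I go on from the measured pose and lower the fingers.

Request:
send_rows([
  {"travel":[0,0.003,0.01],"spin":0.3},
  {"travel":[0,0.001,0.007],"spin":0},
  {"travel":[0,0,0.003],"spin":0},
  {"travel":[0,0,0],"spin":0},
])

```text
time_s: 2.78
tcp_pos: [0.4833, -0.347, 0.0096]
eef_rot: [-178.7, -0.3, -101.9]
contact_force: [0.2, -0.2, -0.0]
gripper_width: 0.0308
```

Run:
```python
from h import *
goto(.479,-.346,.003,-102)
im,_=r.capture("scene"); cv2.imwrite("pics/s2.png",cv2.resize(im[110:280,200:480],None,fx=2.8,fy=2.8,interpolation=cv2.INTER_CUBIC))
```

```text
t 2.78 p [ 0.4833 -0.347   0.0096] rot [-178.7   -0.3 -101.9] F [ 0.2 -0.2 -0. ]
[-0.0001, 0.0046, 0.0065] 0.06
```

View pics/s2.png

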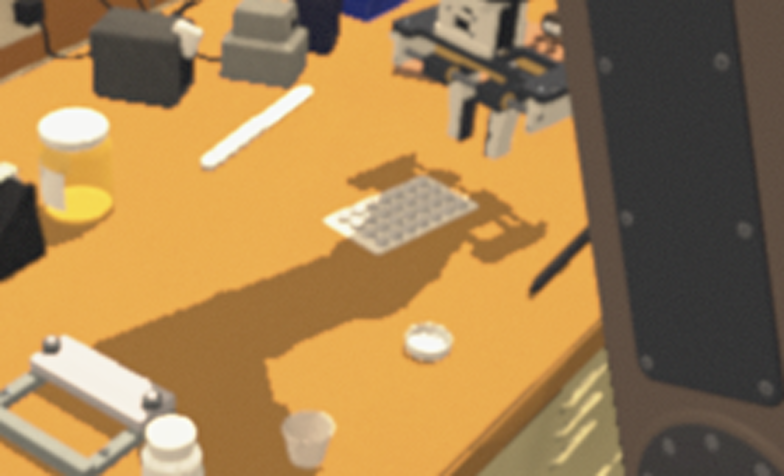

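Run:
```python
from h import *
s=r.get_state();print(s["tcp_pos"],s["eef_rot"],s["joints"].round(1))
f=lambda P:((proj("scene",P)-[200,110])*2.8).round()
print(f(s["tcp_pos"]),f([.485,-.31,.005]),f([.499,-.243,.005]),f([.483,-.347,.05]))
im,d=r.capture("scene")
print(r.boxes_of("scene","card")[:1] and [w("scene",q["at"]) for q in r.boxes_of("scene","card")], [w("scene",q["at"]) for q in r.pinpoint("scene","card")])
c,M,o,fl=cam("scene")
for u,v in[(497,150),(460,135),(450,188),(430,85)]:
    U,V=200+u/2.8,110+v/2.8; z=d[int(round(V)),int(round(U))]; print((u,v),w("scene",[(U-c["cx"])/fl*z,(V-c["cy"])/fl*z,z]).round(3))
```

```text
[ 0.48354868 -0.34707276  0.00995001] [-178.65408195   -0.3542262  -101.93271156] [-16.7  23.1 -23.9   0.4 -41.6   4.5]
[474. 166.] [453. 185.] [402. 208.] [479. 131.]
[array([ 0.50523946, -0.23684355,  0.00620477]), array([0.35584905, 0.28807172, 0.06035019]), array([0.52468649, 0.15796602, 0.01650039])] [array([ 0.50218447, -0.24549421, -0.00077327])]
(497, 150) [ 0.456 -0.336  0.043]
(460, 135) [ 0.498 -0.338  0.044]
(450, 188) [ 0.486 -0.308  0.002]
(430, 85) [ 0.627 -0.494 -0.003]
```

Run:
```python
from h import *
im,d=r.capture("scene"); c,M,o,fl=cam("scene")
V,U=np.mgrid[0:420,0:560]; P=np.stack([(U-c["cx"])/fl*d,(V-c["cy"])/fl*d,d],-1)@M.T+o
s=r.get_state(); p=s["tcp_pos"]
k=(abs(P[...,0]-p[0])<.07)&(abs(P[...,1]-p[1])<.03)&(d>0)
for z in np.arange(-.01,.08,.01):
    q=k&(P[...,2]>z)&(P[...,2]<=z+.01); print(round(z,3),q.sum(),P[q].min(0).round(3) if q.any() else'',P[q].max(0).round(3) if q.any() else'')
b=cv2.resize(im[130:190,330:430],None,fx=7,fy=7,interpolation=cv2.INTER_CUBIC); cv2.imwrite("pics/f.png",b)
print((proj("scene",p)-[330,130])*7)
```

```text
-0.01 279 [ 0.414 -0.377 -0.004] [ 0.552 -0.317 -0.   ]
0.0 277 [ 0.414 -0.377  0.   ] [ 0.553 -0.317  0.004]
0.01 0  
0.02 0  
0.03 15 [ 0.453 -0.357  0.036] [ 0.515 -0.333  0.04 ]
0.04 62 [ 0.45  -0.358  0.04 ] [ 0.516 -0.327  0.05 ]
0.05 56 [ 0.45  -0.359  0.05 ] [ 0.519 -0.326  0.059]
0.06 62 [ 0.447 -0.358  0.06 ] [ 0.514 -0.327  0.07 ]
0.07 64 [ 0.444 -0.357  0.07 ] [ 0.519 -0.324  0.08 ]
[275.65908401 275.58317533]
```

View pics/f.png

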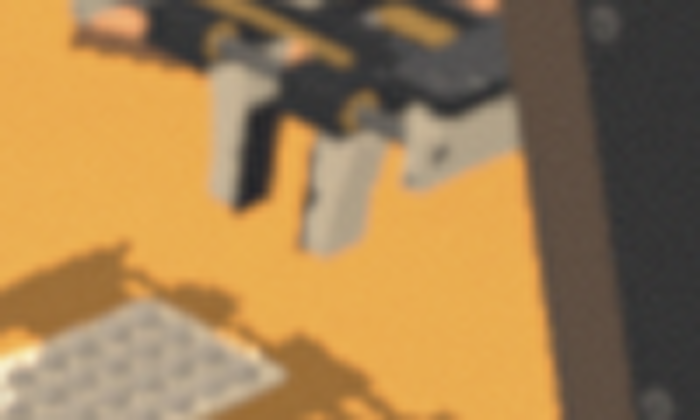

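The fingers show at z about 0.035 although the TCP reads 0.010. The tips may retract when the gripper is open, or there is an offset. I test this with a small descent.

Request:
send_rows([
  {"travel":[0,0.002,0.005],"spin":0},
  {"travel":[0,0.001,0.003],"spin":0},
  {"travel":[0,0,0],"spin":0},
])

```text
time_s: 3.33
tcp_pos: [0.4811, -0.3465, 0.0018]
eef_rot: [-178.6, -0.4, -101.9]
contact_force: [0.4, 0.0, -0.2]
gripper_width: 0.0306
```

```bash
cat >> h.py <<'E'
def tips():
    im,d=r.capture("scene"); c,M,o,fl=cam("scene")
    V,U=np.mgrid[0:420,0:560]; P=np.stack([(U-c["cx"])/fl*d,(V-c["cy"])/fl*d,d],-1)@M.T+o
    p=r.get_state()["tcp_pos"]
    k=(abs(P[...,0]-p[0])<.07)&(abs(P[...,1]-p[1])<.03)&(d>0)&(P[...,2]>.008)&(P[...,2]<.09)
    z=P[k][:,2]; print("tips low",np.sort(z)[:12].round(3)); q=P[k][z<z.min()+.03]; print(q.min(0).round(3),q.max(0).round(3))
    return im,P
E
python3 - <<'E'
from h import *
s=r.get_state();print(s["tcp_pos"],s["eef_rot"],s["contact_force"]);tips()
E
```

```text
[ 0.48110794 -0.34651401  0.00180661] [-178.58312007   -0.35754979 -101.92113567] [ 0.37798045  0.01477946 -0.18510539]
tips low [0.027 0.028 0.029 0.03  0.03  0.03  0.03  0.031 0.031 0.031 0.031 0.031]
[ 0.447 -0.361  0.027] [ 0.514 -0.325  0.057]
```

Request:
send_rows([
  {"travel":[0,0,-0.006],"spin":0},
  {"travel":[0,0,0],"spin":0},
  {"travel":[0,0,0],"spin":0},
  {"travel":[0,0,0],"spin":0},
  {"travel":[0,0,0],"spin":0},
], gripper=-1, squeeze=5)

```text
time_s: 3.8
tcp_pos: [0.4812, -0.3466, 0.0088]
eef_rot: [-178.6, -0.4, -101.9]
contact_force: [-0.5, 0.1, -0.8]
gripper_width: 0.0037
```

Run:
```python
from h import *
s=r.get_state();print(s["tcp_pos"],s["eef_rot"],s["contact_force"],s["gripper_width"],s["joints"]);tips()
```

```text
[ 0.48120393 -0.3465735   0.00879391] [-178.5772746    -0.36874849 -101.90899488] [-0.52011032  0.05349057 -0.76219357] 0.0036952754862418567 [-16.71337188  22.99781662 -24.30779542   0.37644903 -41.24637775
   4.52904638]
tips low [0.035 0.036 0.037 0.038 0.038 0.038 0.038 0.039 0.039 0.039 0.039 0.039]
[ 0.46  -0.353  0.035] [ 0.502 -0.329  0.065]
```

The offset stays at about 27 mm with the fingers shut, so it does not come from the opening. I go down in guarded steps by camera and force.

Request:
send_rows([
  {"travel":[0,0,0.006],"spin":0},
  {"travel":[0,0,0.006],"spin":0},
  {"travel":[0,0,0.004],"spin":0},
  {"travel":[0,0,0],"spin":0},
], gripper=-0.3)

```text
time_s: 4.18
tcp_pos: [0.4817, -0.3467, -0.0088]
eef_rot: [-178.6, -0.4, -101.9]
contact_force: [-0.7, -0.8, 0.3]
gripper_width: 0.023
```

Run:
```python
from h import *
s=r.get_state();print(s["tcp_pos"],s["eef_rot"],s["contact_force"],s["gripper_width"]);tips()
```

```text
[ 0.48165954 -0.3467359  -0.00880556] [-178.5538261    -0.36499213 -101.91535151] [-0.69683423 -0.7581693   0.31737015] 0.022982892809968535
tips low [0.018 0.018 0.018 0.019 0.019 0.02  0.02  0.02  0.02  0.02  0.02  0.02 ]
[ 0.45  -0.36   0.018] [ 0.509 -0.328  0.048]
```

TCP reads -9 mm with no contact, so the reported z is about 26 mm too low. I continue with care.

Request:
send_rows([
  {"travel":[0,0,0.004],"spin":0},
  {"travel":[0,0,0.003],"spin":0},
  {"travel":[0,0,0.002],"spin":0},
  {"travel":[0,0,0],"spin":0},
])

```text
time_s: 4.57
tcp_pos: [0.4818, -0.3469, -0.0189]
eef_rot: [-178.6, -0.4, -101.9]
contact_force: [0.3, -0.4, -0.3]
gripper_width: 0.0306
```

Request:
send_rows([
  {"travel":[0,0,0.002],"spin":0},
  {"travel":[0,0,0.001],"spin":0},
  {"travel":[0,0,0],"spin":0},
])

```text
time_s: 4.82
tcp_pos: [0.482, -0.347, -0.0222]
eef_rot: [-178.6, -0.4, -101.9]
contact_force: [-0.1, 0.0, -0.1]
gripper_width: 0.0307
```

Run:
```python
from h import *
s=r.get_state();print(s["tcp_pos"],s["eef_rot"],s["contact_force"],s["gripper_width"]);
try: im,P=tips()
except Exception as e: print(e)
r.capture("scene"); print([w("scene",q["at"]) for q in r.pinpoint("scene","card")][:1])
```

```text
[ 0.48199619 -0.34699596 -0.02215118] [-178.58484632   -0.37290586 -101.90396444] [-0.1044308   0.00023186 -0.07841657] 0.030670519031612303
tips low [0.008 0.008 0.008 0.008 0.009 0.009 0.009 0.009 0.009 0.009 0.009 0.01 ]
[ 0.445 -0.358  0.008] [ 0.515 -0.324  0.038]
[array([ 5.02644259e-01, -2.42768546e-01, -3.86842890e-04])]
```

Request:
send_rows([
  {"travel":[0,0,0.001],"spin":0},
  {"travel":[0,0,0.001],"spin":0},
  {"travel":[0,0,0],"spin":0},
])

```text
time_s: 5.22
tcp_pos: [0.4824, -0.3472, -0.0237]
eef_rot: [-178.5, -0.4, -101.9]
contact_force: [0.1, 0.6, 0.4]
gripper_width: 0.0306
```

Request:
send_rows([
  {"travel":[0,0,0.001],"spin":0},
  {"travel":[0,0,0],"spin":0},
])

```text
time_s: 5.38
tcp_pos: [0.4825, -0.3472, -0.0247]
eef_rot: [-178.5, -0.4, -101.9]
contact_force: [0.6, -0.1, 0.8]
gripper_width: 0.0308
```

Request:
send_rows([
  {"travel":[0,0,0.001],"spin":0},
  {"travel":[0,0,0],"spin":0},
])

```text
time_s: 5.55
tcp_pos: [0.4827, -0.3473, -0.025]
eef_rot: [-178.5, -0.4, -101.9]
contact_force: [-0.7, 0.0, 0.1]
gripper_width: 0.0306
```

Request:
send_rows([
  {"travel":[0,0,0.0015],"spin":0},
  {"travel":[0,0,0],"spin":0},
])

```text
time_s: 5.72
tcp_pos: [0.4828, -0.3474, -0.0248]
eef_rot: [-178.5, -0.4, -101.8]
contact_force: [-0.5, 0.9, 0.3]
gripper_width: 0.0309
```

Request:
send_rows([
  {"travel":[0,0,0.0015],"spin":0},
  {"travel":[0,0,0],"spin":0},
])

```text
time_s: 5.88
tcp_pos: [0.4832, -0.3475, -0.0249]
eef_rot: [-178.4, -0.5, -101.8]
contact_force: [-0.1, 0.1, -0.5]
gripper_width: 0.0309
```

Run:
```python
from h import *
im,P=tips()
s=r.get_state();print(s["tcp_pos"],s["contact_force"])
cv2.imwrite("pics/f2.png",cv2.resize(im[140:210,300:400],None,fx=7,fy=7,interpolation=cv2.INTER_CUBIC))
```

```text
tips low [0.008 0.008 0.008 0.009 0.009 0.009 0.009 0.009 0.01  0.01  0.01  0.01 ]
[ 0.447 -0.36   0.008] [ 0.515 -0.326  0.038]
[ 0.4833399  -0.3475849  -0.02499845] [-0.7942006  -0.02209523  0.82953544]
```

View pics/f2.png

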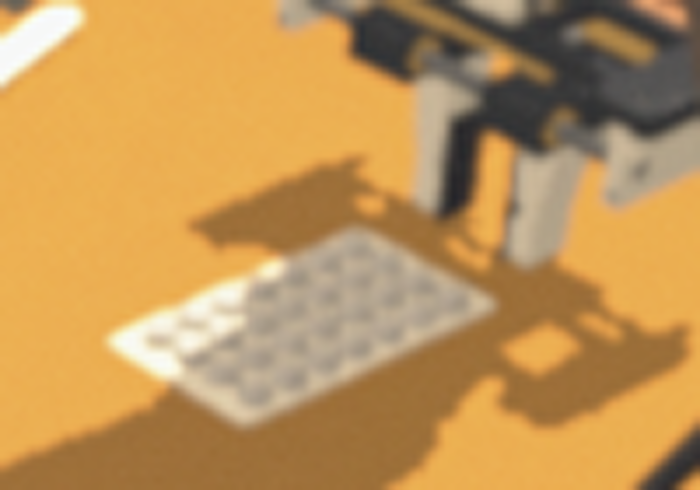

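The fingertips are now about at the worktop (z has levelled off and there is almost no force), 25–30 mm behind the card. I centre them 4 mm sideways and approach slowly.

Request:
send_rows([
  {"travel":[0,0.002,-0.001],"spin":0},
  {"travel":[-0.005,0.002,0],"spin":0},
  {"travel":[-0.005,0.001,0],"spin":0},
  {"travel":[-0.005,0,0],"spin":0},
  {"travel":[-0.004,0,0],"spin":0},
])

```text
time_s: 6.35
tcp_pos: [0.4818, -0.3272, -0.025]
eef_rot: [-178.4, -0.5, -101.9]
contact_force: [-0.4, -1.3, 2.1]
gripper_width: 0.0307
```

Request:
send_rows([
  {"travel":[-0.005,0,0],"spin":0},
  {"travel":[-0.005,0,0],"spin":0},
  {"travel":[-0.005,0,0],"spin":0},
  {"travel":[-0.005,0,0],"spin":0},
  {"travel":[0,0,0],"spin":0},
])

```text
time_s: 6.77
tcp_pos: [0.487, -0.3046, -0.025]
eef_rot: [-178.4, -0.5, -101.8]
contact_force: [-0.2, -0.5, 0.9]
gripper_width: 0.0305
```

Run:
```python
from h import *
im,P=tips()
s=r.get_state();print(s["tcp_pos"],s["eef_rot"],s["contact_force"])
print([w("scene",q["at"]).round(4) for q in r.pinpoint("scene","card")][:1])
cv2.imwrite("pics/f3.png",cv2.resize(im[140:210,300:400],None,fx=7,fy=7,interpolation=cv2.INTER_CUBIC))
```

```text
tips low [0.008 0.008 0.008 0.009 0.009 0.009 0.009 0.009 0.009 0.009 0.009 0.009]
[ 0.451 -0.319  0.008] [ 0.52  -0.278  0.038]
[ 0.48690813 -0.30477157 -0.02499823] [-178.39766934   -0.49323584 -101.76923006] [-0.01730254  1.18186217  1.17358123]
[array([ 0.5087, -0.2251,  0.0011])]
```

View pics/f3.png

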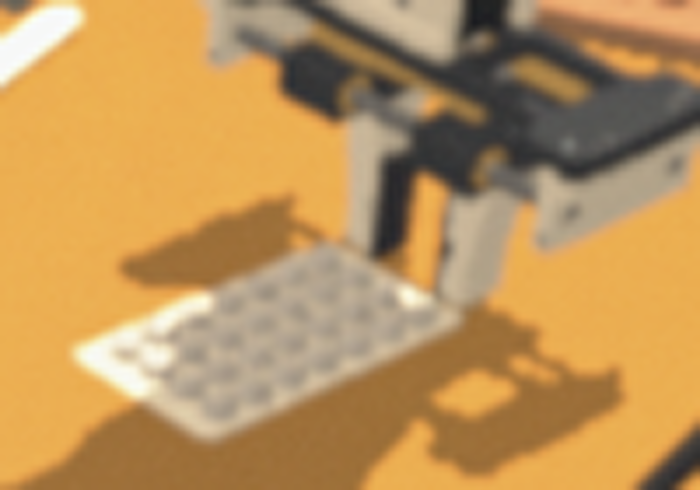

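The card moved about 17 mm and both fingers are flat on its rear edge, so the contact is good. I start the gentle arc push.

Request:
send_rows([
  {"travel":[-0.006,0,0],"spin":-0.2},
  {"travel":[-0.009,-0.0002,0],"spin":-0.4},
  {"travel":[-0.012,-0.0003,0],"spin":-0.5},
  {"travel":[-0.012,-0.0003,0],"spin":-0.5},
  {"travel":[-0.012,-0.0003,0],"spin":-0.5},
])

```text
time_s: 7.28
tcp_pos: [0.4985, -0.2537, -0.025]
eef_rot: [-178.4, -0.6, -99.7]
contact_force: [0.5, -3.0, 3.2]
gripper_width: 0.0306
```

Request:
send_rows([
  {"travel":[-0.012,-0.0003,0],"spin":-0.5},
  {"travel":[-0.012,-0.0003,0],"spin":-0.5},
  {"travel":[-0.012,-0.0003,0],"spin":-0.5},
  {"travel":[-0.01,-0.0003,0],"spin":-0.4},
  {"travel":[-0.006,0,0],"spin":-0.2},
])

```text
time_s: 7.7
tcp_pos: [0.509, -0.1945, -0.025]
eef_rot: [-178.3, -0.7, -97.1]
contact_force: [-0.9, -2.5, 2.1]
gripper_width: 0.0308
```

```bash
cat >> h.py <<'E'
def card(x0,y0,x1,y1,n="scene",show=None):
    im,d=r.capture(n); s=r.get_state()
    print("t",s["time_s"],s["tcp_pos"].round(4),s["eef_rot"].round(1),s["contact_force"].round(1))
    print("pin",[(w(n,q["at"]).round(4),round(q["conf"],2)) for q in r.pinpoint(n,"card")][:1])
    hsv=cv2.cvtColor(im,cv2.COLOR_BGR2HSV); m=(hsv[...,1]<110).astype(np.uint8)
    k=np.zeros_like(m);k[y0:y1,x0:x1]=m[y0:y1,x0:x1]
    c=max(cv2.findContours(cv2.morphologyEx(k,cv2.MORPH_OPEN,np.ones((3,3),np.uint8)),0,1)[0],key=cv2.contourArea)
    P=np.array([pix2z(n,*p,.005)[:2] for p in c[:,0].astype(float)],np.float32)
    print("rect",cv2.minAreaRect(P*1000))
    if show: cv2.drawContours(im,[c],0,(0,0,255),1); cv2.imwrite(show,cv2.resize(im[y0-30:y1+30,x0-40:x1+40],None,fx=4,fy=4))
E
python3 - <<'E'
from h import *
im,d=r.capture("scene"); s=r.get_state()
print("t",s["time_s"],s["tcp_pos"].round(4),s["eef_rot"].round(1),s["contact_force"].round(1))
q=r.pinpoint("scene","card")[0]; P=w("scene",q["at"]); u,v=proj("scene",P).astype(int); print(P,u,v)
cv2.imwrite("pics/f4.png",cv2.resize(im[v-45:v+45,u-60:u+60],None,fx=6,fy=6,interpolation=cv2.INTER_CUBIC))
E
```

```text
t 7.75 [ 0.5091 -0.1939 -0.025 ] [-178.3   -0.7  -97.1] [0.4 3.3 2.8]
[ 5.26790859e-01 -1.13596111e-01  1.79401279e-05] 305 203
```

View pics/f4.png

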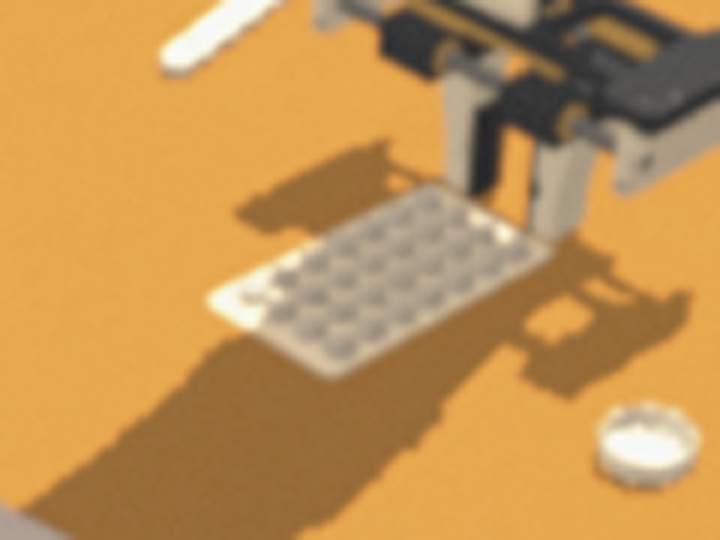

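Run:
```python
from h import *
C={k:pix2z("scene",245+(a-2.5)/6,158+(b-2.5)/6,.005)[:2] for k,(a,b) in dict(fl=(207,299),fr=(332,380),rr=(553,252),rl=(436,182)).items()}
for k,v in C.items(): print(k,v.round(4))
c=sum(C.values())/4; d=(C["fl"]+C["fr"]-C["rl"]-C["rr"])/2; e=C["fl"]+C["rl"]-C["fr"]-C["rr"]
print("centre",c,"len",np.hypot(*d),"hd",np.degrees(np.arctan2(d[1],d[0])),"wid",np.hypot(*e)/2,"hd from width",np.degrees(np.arctan2(e[1],e[0]))+90)
```

```text
fl [ 0.5618 -0.0505]
fr [ 0.4877 -0.0388]
rr [ 0.472  -0.1703]
rl [ 0.5425 -0.1836]
centre [ 0.51598759 -0.11082814] len 0.1334335313711526 hd 82.47330651009615 wid 0.07332915070222769 hd from width 80.19869352527851
```

Request:
send_rows([
  {"travel":[-0.006,0,0],"spin":-0.3},
  {"travel":[-0.012,-0.0003,0],"spin":-0.5},
  {"travel":[-0.012,-0.0003,0],"spin":-0.5},
  {"travel":[-0.012,-0.0003,0],"spin":-0.5},
  {"travel":[-0.012,-0.0003,0],"spin":-0.5},
])

```text
time_s: 8.22
tcp_pos: [0.5162, -0.1405, -0.0251]
eef_rot: [-178.3, -0.8, -94.8]
contact_force: [0.3, -4.8, 5.1]
gripper_width: 0.0308
```

Request:
send_rows([
  {"travel":[-0.012,-0.0003,0],"spin":-0.5},
  {"travel":[-0.012,-0.0003,0],"spin":-0.5},
  {"travel":[-0.012,-0.0003,0],"spin":-0.5},
  {"travel":[-0.01,-0.0003,0],"spin":-0.5},
  {"travel":[-0.006,0,0],"spin":-0.3},
])

```text
time_s: 8.63
tcp_pos: [0.5211, -0.0849, -0.0251]
eef_rot: [-178.4, -1.0, -92.3]
contact_force: [0.2, -4.0, 5.2]
gripper_width: 0.0308
```

Run:
```python
from h import *
s=r.get_state(); print("t",s["time_s"],s["tcp_pos"].round(4),s["eef_rot"].round(1),s["contact_force"].round(1))
T=[]
for n in("scene","top"):
    im,d=r.capture(n)
    for q in r.pinpoint(n,"card")[:2]: print(n,w(n,q["at"]).round(4),round(q["conf"],2))
    for q in r.pinpoint(n,"gauge_bar")[:1]: print(n,"bar",w(n,q["at"]).round(4),round(q["conf"],2))
    if n=="scene": im=im[150:290,190:350]
    else: im=im[170:250,200:330]
    T.append(cv2.resize(im,(0,0),fx=5 if n=="scene" else 3,fy=4.28 if 0 else (5 if n=="scene" else 3),interpolation=cv2.INTER_CUBIC))
T[0]=cv2.resize(T[0],(600,525)) if 0 else T[0][:600]
cv2.imwrite("pics/f5.png",T[0]); cv2.imwrite("pics/f5t.png",T[1])
```

```text
t 8.6333 [ 0.5211 -0.0849 -0.0251] [-178.4   -1.   -92.3] [ 0.2 -4.   5.2]
scene [ 0.5277 -0.0038  0.0011] 0.74
scene bar [0.5334 0.129  0.0092] 0.86
```

View pics/f5.png

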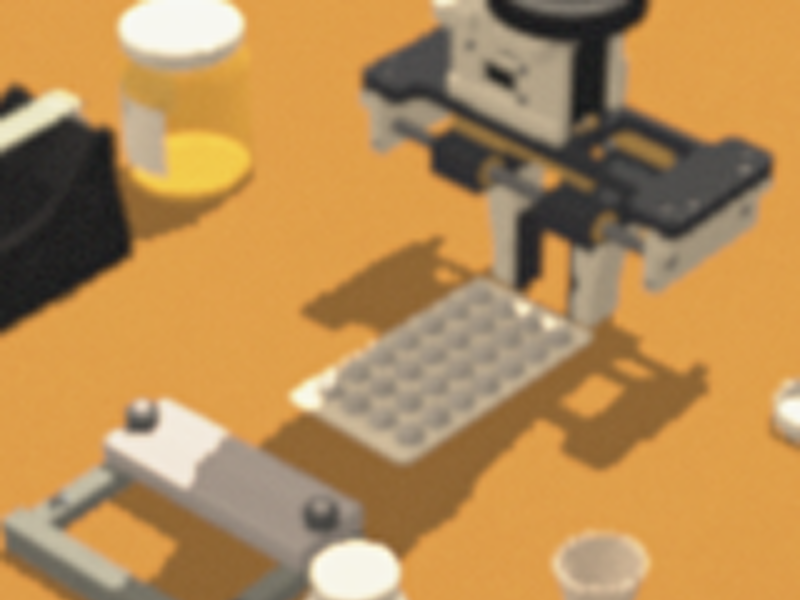

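Run:
```python
from h import *
X=lambda a,b,z: pix2z("scene",190+(a-2)/5,150+(b-2)/5,z)[:2]
C={k:X(a,b,.005) for k,(a,b) in dict(fl=(291,397),fr=(405,464),rr=(591,337),rl=(486,279)).items()}
c=sum(C.values())/4; d=(C["fl"]+C["fr"]-C["rl"]-C["rr"])/2; e=C["fl"]+C["rl"]-C["fr"]-C["rr"]
print("centre",c,"len",np.hypot(*d),"hd",np.degrees(np.arctan2(d[1],d[0])),"wid",np.hypot(*e)/2,"hd from width",np.degrees(np.arctan2(e[1],e[0]))+90)
print("bar rear top",X(168,400,.023),X(362,503,.023), "bar front-left",X(107,435,.023),"screws",X(143,410,.03),X(322,508,.03), (X(143,410,.03)+X(322,508,.03))/2)
s=r.get_state();th=np.radians(s["eef_rot"][2]+180);print(s["tcp_pos"][:2]+.08*np.array([np.cos(th),np.sin(th)]))
```

```text
centre [ 0.52123556 -0.00070767] len 0.13175194170073973 hd 86.99891636268481 wid 0.07143706787070957 hd from width 86.07401230667011
bar rear top [0.58536069 0.1171433 ] [0.47039013 0.11539315] bar front-left [0.58784152 0.15228621] screws [0.58169636 0.13554278] [0.47540071 0.13474616] [0.52854853 0.13514447]
[ 0.52463697 -0.00510938]
```

The card centre is at about (0.522,-0.003) heading about 87°, and the gauge axis is at x 0.528. I continue with a little sideways shift and turn.

Request:
send_rows([
  {"travel":[-0.006,-0.0003,-0.0005],"spin":-0.2},
  {"travel":[-0.011,-0.0005,-0.0003],"spin":-0.3},
  {"travel":[-0.011,-0.0005,0],"spin":-0.3},
  {"travel":[-0.011,-0.0005,0],"spin":-0.3},
  {"travel":[-0.011,-0.0005,0],"spin":-0.3},
])

```text
time_s: 9.35
tcp_pos: [0.5242, -0.0337, -0.0251]
eef_rot: [-178.5, -1.0, -91.1]
contact_force: [0.0, -4.2, 5.8]
gripper_width: 0.0304
```

Request:
send_rows([
  {"travel":[-0.011,-0.0005,0],"spin":-0.3},
  {"travel":[-0.011,-0.0005,0],"spin":-0.3},
  {"travel":[-0.01,-0.0005,0],"spin":-0.2},
  {"travel":[-0.01,-0.0004,0],"spin":-0.1},
  {"travel":[-0.006,0,0],"spin":0},
])

```text
time_s: 9.77
tcp_pos: [0.5263, 0.0191, -0.025]
eef_rot: [-178.5, -1.2, -89.9]
contact_force: [1.0, -5.3, 4.0]
gripper_width: 0.0307
```

Run:
```python
from h import *
s=r.get_state(); print("t",s["time_s"],s["tcp_pos"].round(4),s["eef_rot"].round(1),s["contact_force"].round(1))
for n in("scene","top"):
    im,d=r.capture(n); cv2.imwrite(f"pics/g_{n}.png",im)
    for t in("card","gauge_bar"):
        for q in r.pinpoint(n,t)[:1]: print(n,t,w(n,q["at"]).round(4),round(q["conf"],2))
```

```text
t 9.7667 [ 0.5263  0.0191 -0.025 ] [-178.5   -1.2  -89.9] [ 1.  -5.3  4. ]
scene card [ 0.5304  0.0995 -0.0007] 0.92
scene gauge_bar [0.5312 0.1327 0.0073] 0.55
```

Request:
send_rows([
  {"travel":[-0.005,-0.0002,-0.0003],"spin":0},
  {"travel":[-0.006,-0.0003,0],"spin":0},
  {"travel":[-0.006,-0.0003,0],"spin":0},
  {"travel":[-0.005,0,0],"spin":0},
  {"travel":[-0.003,0,0],"spin":0},
])

```text
time_s: 10.48
tcp_pos: [0.5255, 0.0394, -0.0251]
eef_rot: [-178.8, -1.5, -90.2]
contact_force: [0.8, -3.7, 5.3]
gripper_width: 0.0306
```

Request:
send_rows([
  {"travel":[-0.003,0,0],"spin":0},
  {"travel":[-0.002,0,0],"spin":0},
  {"travel":[-0.002,0,0],"spin":0},
])

```text
time_s: 10.73
tcp_pos: [0.5249, 0.0448, -0.0251]
eef_rot: [-178.9, -1.6, -90.2]
contact_force: [0.7, -3.2, 5.5]
gripper_width: 0.0308
```

Run:
```python
from h import *
s=r.get_state(); print("t",s["time_s"],s["tcp_pos"].round(4),s["eef_rot"].round(1),s["contact_force"].round(1))
n="scene"
im,d=r.capture(n)
for t in("card","gauge_bar","gauge_stop"):
        for q in r.pinpoint(n,t)[:1]: print(n,t,w(n,q["at"]).round(4),round(q["conf"],2))
```

```text
t 10.7333 [ 0.5249  0.0448 -0.0251] [-178.9   -1.6  -90.2] [ 0.7 -3.2  5.5]
scene card [0.5306 0.1264 0.0006] 0.66
scene gauge_bar [0.5315 0.1339 0.0109] 0.74
scene gauge_stop [0.5351 0.204  0.0087] 0.59
```

Request:
send_rows([
  {"travel":[-0.003,0,0],"spin":0},
  {"travel":[-0.002,0,0],"spin":0},
  {"travel":[-0.002,0,0],"spin":0},
])

```text
time_s: 11.18
tcp_pos: [0.5242, 0.0499, -0.0252]
eef_rot: [-179.0, -1.8, -90.3]
contact_force: [0.3, -4.7, 5.0]
gripper_width: 0.0309
```

Request:
send_rows([
  {"travel":[-0.002,0,0],"spin":0},
  {"travel":[-0.002,0,0],"spin":0},
])

```text
time_s: 11.35
tcp_pos: [0.5238, 0.0526, -0.0252]
eef_rot: [-179.0, -1.9, -90.4]
contact_force: [0.3, -4.1, 5.6]
gripper_width: 0.0308
```

Request:
send_rows([
  {"travel":[-0.002,0,0],"spin":0},
  {"travel":[-0.002,0,0],"spin":0},
])

```text
time_s: 11.52
tcp_pos: [0.5234, 0.0553, -0.0251]
eef_rot: [-179.1, -2.0, -90.4]
contact_force: [0.4, -4.3, 5.3]
gripper_width: 0.0308
```

Request:
send_rows([
  {"travel":[-0.002,-0.0003,0],"spin":-0.3},
  {"travel":[-0.002,-0.0003,0],"spin":-0.3},
])

```text
time_s: 11.68
tcp_pos: [0.5232, 0.0558, -0.0251]
eef_rot: [-179.3, -2.3, -89.9]
contact_force: [5.2, -17.9, 5.5]
gripper_width: 0.0306
```

Request:
send_rows([
  {"travel":[-0.002,0,0],"spin":-0.1},
  {"travel":[-0.002,0,0],"spin":-0.1},
])

```text
time_s: 11.85
tcp_pos: [0.5231, 0.0556, -0.0249]
eef_rot: [-179.4, -2.5, -89.8]
contact_force: [6.2, -14.0, 4.4]
gripper_width: 0.0309
```

Run:
```python
from h import *
s=r.get_state(); print("t",s["time_s"],s["tcp_pos"].round(4),s["eef_rot"].round(1),s["contact_force"].round(1))
n="scene"
im,d=r.capture(n);cv2.imwrite("pics/h.png",im)
for t in("card","gauge_bar","gauge_stop"):
        for q in r.pinpoint(n,t)[:1]: print(n,t,w(n,q["at"]).round(4),round(q["conf"],2))
```

```text
t 11.85 [ 0.5231  0.0556 -0.0249] [-179.4   -2.5  -89.8] [  6.2 -14.    4.4]
scene card [5.270e-01 1.377e-01 3.000e-04] 0.71
scene gauge_bar [0.5327 0.131  0.0069] 0.76
scene gauge_stop [0.5316 0.2026 0.0112] 0.77
```

The push force rose from 4 N to 18 N and the motion stopped with the card centre at about y 0.134–0.138, so the card is against the stop. I back off, lift and get out of view.

Request:
send_rows([
  {"travel":[0.004,0,0],"spin":0},
  {"travel":[0.01,0,0],"spin":0},
  {"travel":[0.015,0,-0.005],"spin":0},
  {"travel":[0.015,0,-0.03],"spin":0},
  {"travel":[0.015,0,-0.035],"spin":0},
])

```text
time_s: 12.47
tcp_pos: [0.5159, -0.0048, 0.0411]
eef_rot: [179.7, -2.9, -89.8]
contact_force: [1.9, 0.6, 0.6]
gripper_width: 0.0309
```

Request:
send_rows([
  {"travel":[0.03,0,-0.04],"spin":0},
  {"travel":[0.04,0,-0.03],"spin":0},
  {"travel":[0.04,0,-0.02],"spin":0},
  {"travel":[0.04,0,0],"spin":0},
  {"travel":[0.04,0,0],"spin":0},
])

```text
time_s: 12.88
tcp_pos: [0.5185, -0.1788, 0.1358]
eef_rot: [-179.9, -2.8, -89.4]
contact_force: [2.3, -0.2, -1.5]
gripper_width: 0.0308
```

Request:
send_rows([
  {"travel":[0.04,0,0],"spin":0},
  {"travel":[0.04,0,0],"spin":0},
  {"travel":[0.04,0,0],"spin":0},
  {"travel":[0.02,0,0],"spin":0},
  {"travel":[0,0,0],"spin":0},
])

```text
time_s: 13.3
tcp_pos: [0.516, -0.3316, 0.1426]
eef_rot: [-179.9, -2.7, -89.7]
contact_force: [0.1, 1.0, 0.5]
gripper_width: 0.0307
```

Run:
```python
from h import *
s=r.get_state(); print("t",s["time_s"],s["tcp_pos"].round(4),s["contact_force"].round(1))
T=[]
for n in("scene","top"):
    im,d=r.capture(n)
    for t in("card","gauge_bar","gauge_stop","dose_cup","vial_cap","marker","amber_jar","vial"):
        for q in r.pinpoint(n,t)[:1]: print(n,t,w(n,q["at"]).round(4),round(q["conf"],2))
    T.append(im)
a=cv2.resize(T[0][195:295,180:340],(560,350),interpolation=cv2.INTER_CUBIC)
b=cv2.resize(T[1][175:250,175:270],None,fx=6,fy=6,interpolation=cv2.INTER_CUBIC)[:,:]
b=cv2.resize(T[1][177:247,180:250],None,fx=7,fy=7,interpolation=cv2.INTER_CUBIC)
a=cv2.resize(a,(310,194)); c=np.zeros((490,800,3),np.uint8); c[:,:490]=b; c[:194,490:]=a
cv2.imwrite("pics/fin.png",c)
```

```text
t 13.3 [ 0.516  -0.3316  0.1426] [0.1 1.  0.5]
scene card [0.5292 0.135  0.0013] 0.72
scene gauge_bar [0.5329 0.1321 0.0055] 0.81
scene gauge_stop [0.5335 0.203  0.0083] 0.61
scene dose_cup [0.3668 0.0866 0.0023] 0.7
scene vial_cap [ 3.663e-01 -8.000e-02 -2.000e-04] 0.45
scene marker [ 0.3416 -0.2616  0.0012] 0.57
scene amber_jar [ 0.7406 -0.0488  0.0018] 0.94
scene vial [ 0.3645  0.286  -0.003 ] 0.89
top card [5.239e-01 1.343e-01 2.000e-04] 0.61
top gauge_bar [0.7278 0.2974 0.    ] 0.27
top dose_cup [ 0.3671  0.083  -0.0011] 0.54
top amber_jar [ 0.7422 -0.0552  0.0045] 0.66
top vial [ 0.3639  0.2847 -0.0084] 0.71
```

View pics/fin.png

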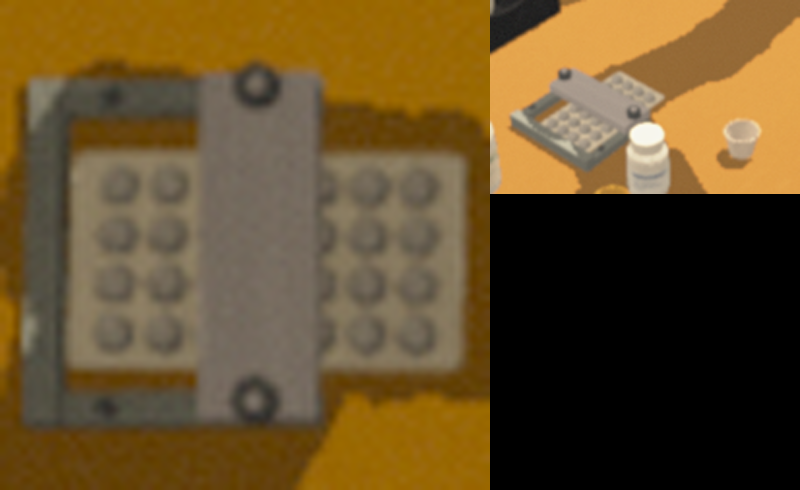

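The card is under the bar, its front end at the stop (crop x of about 67–75 against 63–68 for the stop's inner edge), centred between the rails. I check the squareness by subpixel fits.

Run:
```python
from h import *
G=np.mean([r.capture("top")[0].astype(float) for _ in range(8)],0)
B=G[...,0]-0.3*0; # blue channel: card/gauge bright, wood dark
print("row203",B[203,180:252].round().astype(int)); print("row226",B[226,180:252].round().astype(int))
def vedge(rows,u0,u1,sgn,zz):
    pts=[]
    for v in rows:
        g=sgn*np.diff(B[v,u0:u1+1]); g=np.clip(g,0,None); u=u0+.5+(g*np.arange(len(g))).sum()/g.sum(); pts.append(pix2z("top",u,v,zz)[:2])
    pts=np.array(pts); k=np.polyfit(pts[:,0],pts[:,1],1); print(pts[:,1].round(4)); return np.degrees(np.arctan(k[0])),np.polyval(k,.528)
print("card rear",vedge(range(202,227),242,250,-1,.005))
print("bar rear",vedge(range(192,234),222,230,-1,.023) )
print("stop outer",vedge(range(192,234),179,187,1,.016))
print("card front",vedge(range(202,227),187,193,1,.005))
def hedge(cols,v0,v1,sgn):
    pts=[]
    for u in cols:
        g=np.clip(sgn*np.diff(B[v0:v1+1,u]),0,None); v=v0+.5+(g*np.arange(len(g))).sum()/g.sum(); pts.append(pix2z("top",u,v,.005)[:2])
    pts=np.array(pts); k=np.polyfit(pts[:,1],pts[:,0],1); return 90-np.degrees(np.arctan(k[0])),pts[:,0].mean()
cols=[*range(193,206),*range(229,244)]
print("card far side",hedge(cols,195,202,1),"near",hedge(cols,226,233,-1))
```

```text
row203 [ 4  8  9 32 59 66 67 66 58 41 86 98 98 97 88 84 88 89 81 74 91 88 85 89
 90 83 77 92 95 93 92 90 92 92 91 94 94 94 94 96 94 94 95 95 95 80 82 78
 82 85 84 87 90 86 77 76 85 83 86 90 85 76 76 92 97 96 60 13  6  8  7  6]
row226 [ 3 10 10 96 87 65 66 66 52 75 92 97 96 93 79 76 77 74 82 93 90 80 74 75
 68 71 90 92 99 98 95 94 96 94 95 93 94 95 96 97 95 94 95 94 94 79 69 80
 92 91 81 79 81 71 75 90 89 78 77 82 75 71 88 94 95 83 43  8 14 10  8 13]
[0.0656 0.0656 0.0658 0.0659 0.0659 0.0654 0.0657 0.0651 0.0658 0.0658
 0.0651 0.0657 0.0656 0.0654 0.0656 0.0657 0.0658 0.0659 0.0665 0.0665
 0.0661 0.066  0.0663 0.0666 0.0661]
card rear (np.float64(-0.7341161838191059), np.float64(0.06576640478399387))
[0.1134 0.1135 0.1136 0.1135 0.1136 0.1137 0.1145 0.1154 0.1152 0.1144
 0.1135 0.1141 0.1125 0.112  0.1135 0.1156 0.1131 0.1122 0.1129 0.1125
 0.1118 0.1133 0.1158 0.1122 0.1124 0.1128 0.1114 0.1108 0.1125 0.1147
 0.1137 0.1132 0.1129 0.1133 0.1115 0.1132 0.1155 0.1148 0.1135 0.1131
 0.1135 0.1128]
bar rear (np.float64(0.4379106589482183), np.float64(0.11339068473789081))
[0.2147 0.2147 0.2149 0.2154 0.2153 0.2154 0.2155 0.2151 0.2147 0.2151
 0.2147 0.2151 0.2149 0.2146 0.2156 0.2152 0.2156 0.2151 0.2157 0.2157
 0.2154 0.2153 0.2153 0.215  0.215  0.2151 0.2152 0.2154 0.2153 0.2148
 0.2151 0.2154 0.2152 0.2154 0.2155 0.2148 0.2147 0.2148 0.2147 0.2152
 0.2149 0.2148]
stop outer (np.float64(0.03928869124644391), np.float64(0.21511981015968354))
[0.2012 0.2011 0.2009 0.2008 0.2008 0.2008 0.2007 0.2007 0.2007 0.2007
 0.2006 0.2006 0.2006 0.2005 0.2008 0.201  0.201  0.2007 0.2006 0.2005
 0.2012 0.2017 0.2016 0.2015 0.2015]
card front (np.float64(-0.4832733739318154), np.float64(0.20089235693360694))
card far side (np.float64(89.09561487972583), np.float64(0.5630623795033752)) near (np.float64(88.90677429149338), np.float64(0.48704161265657053))
```

The fits show the card about 0.8–1° askew, with a gap of about 1 mm to the stop on the +x side. I go back and nudge the rear edge with the fingers shifted to +x.

Request:
send_rows([
  {"travel":[-0.04,-0.004,0],"spin":0},
  {"travel":[-0.04,-0.004,0],"spin":0},
  {"travel":[-0.04,-0.004,0],"spin":0},
  {"travel":[-0.04,-0.004,0],"spin":0},
  {"travel":[-0.04,-0.004,0],"spin":0},
])

```text
time_s: 15.02
tcp_pos: [0.5355, -0.1289, 0.1332]
eef_rot: [-179.8, -2.8, -90.2]
contact_force: [2.2, 0.4, -0.5]
gripper_width: 0.0308
```

Request:
send_rows([
  {"travel":[-0.04,-0.004,0.02],"spin":0},
  {"travel":[-0.03,-0.002,0.03],"spin":0},
  {"travel":[-0.02,0,0.03],"spin":0},
  {"travel":[0,0,0.02],"spin":0},
  {"travel":[0,0,0],"spin":0},
])

```text
time_s: 15.43
tcp_pos: [0.5463, -0.0361, 0.0319]
eef_rot: [-179.1, -2.7, -89.7]
contact_force: [-0.8, -0.3, 1.0]
gripper_width: 0.0308
```

```bash
python3 -c "
from h import *
goto(.543,.015,-.022,-90.1,step=.02)"
```

```text
t 15.43 p [ 0.5463 -0.0361  0.0319] rot [-179.1   -2.7  -89.7] F [-0.8 -0.3  1. ]
[-0.0178, 0.0013, 0.0171] 0.12
[-0.0178, 0.0013, 0.0171] 0.12
[-0.0178, 0.0014, 0.0171] 0.12
```

Request:
send_rows([
  {"travel":[-0.015,0.001,0.018],"spin":0},
  {"travel":[-0.015,0.001,0.018],"spin":0},
  {"travel":[-0.01,0.001,0.012],"spin":0},
  {"travel":[0,0,0.004],"spin":0},
  {"travel":[0,0,0],"spin":0},
])

```text
time_s: 15.85
tcp_pos: [0.5466, 0.0022, -0.0201]
eef_rot: [-179.0, -2.7, -89.7]
contact_force: [-0.5, 0.6, 0.4]
gripper_width: 0.0307
```

Request:
send_rows([
  {"travel":[0,0,0.001],"spin":0},
  {"travel":[0,0,0],"spin":0},
])

```text
time_s: 16.02
tcp_pos: [0.5479, 0.0014, -0.0194]
eef_rot: [-178.9, -2.7, -89.8]
contact_force: [-1.1, -0.3, 0.6]
gripper_width: 0.0308
```

```bash
python3 -c "
from h import *
goto(.543,.050,-.0245,-90.0,step=.008)"
```

```text
t 16.02 p [ 0.5479  0.0014 -0.0194] rot [-178.9   -2.7  -89.8] F [-1.1 -0.3  0.6]
[-0.007, 0.0007, 0.0004] 0.04
[-0.007, 0.0007, 0.0004] 0.04
[-0.007, 0.0007, 0.0004] 0.04
[-0.007, 0.0007, 0.0004] 0.04
[-0.007, 0.0007, 0.0004] 0.04
[-0.007, 0.0007, 0.0004] 0.04
[-0.007, 0.0007, 0.0004] 0.04
```

Request:
send_rows([
  {"travel":[-0.005,0.0012,0.003],"spin":0},
  {"travel":[-0.007,0.0012,0.003],"spin":0},
  {"travel":[-0.007,0.0012,0.002],"spin":0},
  {"travel":[-0.007,0.001,0.001],"spin":0},
  {"travel":[-0.006,0.0005,0.0005],"spin":0},
])

```text
time_s: 16.43
tcp_pos: [0.5462, 0.0301, -0.0249]
eef_rot: [-178.5, -2.9, -89.8]
contact_force: [0.5, -3.8, 3.7]
gripper_width: 0.0307
```

```bash
python3 -c "
from h import *
goto(.543,.050,-.0245,-90.0,step=.008)"
```

```text
t 16.43 p [ 0.5462  0.0301 -0.0249] rot [-178.5   -2.9  -89.8] F [ 0.5 -3.8  3.7]
[-0.0066, 0.001, -0.0005] 0.06
[-0.0066, 0.001, -0.0005] 0.06
[-0.0066, 0.0011, -0.0005] 0.06
```

Request:
send_rows([
  {"travel":[-0.006,0.001,-0.0003],"spin":0},
  {"travel":[-0.005,0.0008,0],"spin":0},
  {"travel":[-0.004,0.0005,0],"spin":0},
  {"travel":[-0.003,0,0],"spin":0},
])

```text
time_s: 16.77
tcp_pos: [0.5438, 0.0508, -0.0248]
eef_rot: [-178.4, -2.8, -89.8]
contact_force: [0.1, -1.0, 2.4]
gripper_width: 0.0308
```

Request:
send_rows([
  {"travel":[-0.002,0,0],"spin":0},
  {"travel":[-0.002,0,0],"spin":0},
])

```text
time_s: 16.93
tcp_pos: [0.5436, 0.0553, -0.0249]
eef_rot: [-178.5, -2.9, -89.7]
contact_force: [2.1, -8.7, 4.3]
gripper_width: 0.0308
```

Request:
send_rows([
  {"travel":[-0.002,0,0],"spin":0},
  {"travel":[-0.002,0,0],"spin":0},
])

```text
time_s: 17.1
tcp_pos: [0.5429, 0.0556, -0.0249]
eef_rot: [-178.6, -3.2, -89.6]
contact_force: [8.0, -18.9, 2.2]
gripper_width: 0.0306
```

Request:
send_rows([
  {"travel":[0.003,0,0],"spin":0},
  {"travel":[0.01,0,0],"spin":0},
  {"travel":[0.015,0,-0.005],"spin":0},
  {"travel":[0.015,0,-0.03],"spin":0},
  {"travel":[0.015,0,-0.035],"spin":0},
])

```text
time_s: 17.52
tcp_pos: [0.5367, -0.0014, 0.0424]
eef_rot: [-179.4, -3.5, -89.5]
contact_force: [0.9, 0.9, -0.1]
gripper_width: 0.0304
```

Request:
send_rows([
  {"travel":[0.03,0,-0.04],"spin":0},
  {"travel":[0.04,0,-0.03],"spin":0},
  {"travel":[0.04,0,-0.02],"spin":0},
  {"travel":[0.04,0,0],"spin":0},
  {"travel":[0.04,0,0],"spin":0},
])

```text
time_s: 17.93
tcp_pos: [0.5405, -0.1738, 0.1401]
eef_rot: [-178.8, -3.3, -89.1]
contact_force: [1.0, -0.1, -1.0]
gripper_width: 0.0309
```

Request:
send_rows([
  {"travel":[0.04,0,0],"spin":0},
  {"travel":[0.04,0,0],"spin":0},
  {"travel":[0.04,0,0],"spin":0},
  {"travel":[0.02,0,0],"spin":0},
  {"travel":[0,0,0],"spin":0},
])

```text
time_s: 18.35
tcp_pos: [0.5408, -0.3266, 0.1497]
eef_rot: [-178.4, -3.2, -89.4]
contact_force: [1.3, -0.5, -0.1]
gripper_width: 0.0308
```

Run:
```python
from h import *
s=r.get_state(); print(s["time_s"],s["tcp_pos"].round(3))
G=np.mean([r.capture("top")[0].astype(float) for _ in range(8)],0); B=G[...,0]
for v in(203,210,218,226): print(v,B[v,180:195].round().astype(int),B[v,240:250].round().astype(int))
def fit(pts,a,b):
    k=np.polyfit(pts[:,a],pts[:,b],1); return np.degrees(np.arctan(k[0])).round(2),pts[:,b].mean().round(4)
def vedge(rows,u0,u1,sgn,zz):
    P=[]
    for v in rows:
        g=np.clip(sgn*np.diff(B[v,u0:u1+1]),0,None); P.append(pix2z("top",u0+.5+(g*np.arange(len(g))).sum()/g.sum(),v,zz)[:2])
    return fit(np.array(P),0,1)
def hedge(cols,v0,v1,sgn):
    P=[]
    for u in cols:
        g=np.clip(sgn*np.diff(B[v0:v1+1,u]),0,None); P.append(pix2z("top",u,v0+.5+(g*np.arange(len(g))).sum()/g.sum(),.005)[:2])
    return fit(np.array(P),1,0)
print("rear",vedge(range(202,227),242,250,-1,.005),"stop outer",vedge(range(192,234),179,187,1,.016),"front",vedge(range(202,227),187,193,1,.005))
cols=[*range(193,206),*range(229,244)]
print("far side",hedge(cols,195,202,1),"near side",hedge(cols,226,233,-1),"(slope dx/dy deg)")
print([(w("top",q["at"]).round(4)) for q in r.pinpoint("top","card")[:1]])
```

```text
18.35 [ 0.541 -0.327  0.15 ]
203 [ 10   6   7  30  59  66  66  66  57  41  89 100  97  99  88] [87 76 74 90 96 99 62 14  6 13]
210 [ 7  9  9 48 64 68 67 69 57 43 84 98 97 91 85] [87 79 76 91 97 95 59 11  7  9]
218 [10  5  8 45 63 67 68 69 56 66 91 98 97 85 78] [88 74 78 91 94 98 59  7 12 14]
226 [ 9 10 10 57 68 64 66 67 54 76 94 96 97 91 80] [77 74 86 95 96 83 44 12 10  8]
rear (np.float64(-0.94), np.float64(0.0658)) stop outer (np.float64(0.28), np.float64(0.2148)) front (np.float64(-0.52), np.float64(0.2008))
far side (np.float64(1.27), np.float64(0.5628)) near side (np.float64(1.7), np.float64(0.4865)) (slope dx/dy deg)
[array([0.5234, 0.1336, 0.0037])]
```

Run:
```python
from h import *
G=np.mean([r.capture("top")[0].astype(float) for _ in range(8)],0); B=G[...,0]
def run(L,horiz,a,b,sgn,z):
    P=[]
    for i in L:
        s=B[a:b+1,i] if horiz else B[i,a:b+1]
        g=np.clip(sgn*np.diff(s),0,None); t=a+.5+(g*np.arange(len(g))).sum()/g.sum()
        P.append(pix2z("top",*((i,t) if horiz else (t,i)),z)[:2])
    P=np.array(P); k=np.polyfit(P[:,1],P[:,0],1) if horiz else np.polyfit(P[:,0],-P[:,1],1)
    return round(90-np.degrees(np.arctan(k[0])),2),P.mean(0).round(4)
c=range(188,206)
print("rail far out",run(c,1,184,191,1,.011),"far in",run(c,1,191,197,-1,.011))
print("rail near in",run(c,1,230,235,1,.011),"near out",run(c,1,235,241,-1,.011))
print("stop in (rows off card)",run([*range(196,199),*range(230,232)],0,187,193,-1,.016))
print("bar rear off card",run([*range(190,199),*range(230,236)],0,222,230,-1,.023))
print("card far",run(range(191,206),1,195,202,1,.005),run(range(229,244),1,195,202,1,.005),"near",run(range(191,206),1,226,231,-1,.005),run(range(229,244),1,226,233,-1,.005))
print("card rear",run(range(204,224),0,242,250,-1,.005))
```

```text
rail far out (np.float64(89.18), array([0.588 , 0.1844])) far in (np.float64(91.28), array([0.5734, 0.1842]))
rail near in (np.float64(91.41), array([0.4806, 0.1828])) near out (np.float64(89.44), array([0.4675, 0.1825]))
stop in (rows off card) (np.float64(90.84), array([0.5324, 0.2005]))
bar rear off card (np.float64(90.7), array([0.5329, 0.1131]))
card far (np.float64(90.48), array([0.5638, 0.1814])) (np.float64(89.13), array([0.5618, 0.0901])) near (np.float64(88.69), array([0.4879, 0.1803])) (np.float64(88.86), array([0.4852, 0.0899]))
card rear (np.float64(89.22), array([0.525 , 0.0658]))
```

Most fits agree on a skew of about 1°, and the far end at the stop still shows a dark gap. With both fingers flush, the fingers' own yaw error may hold the skew. I nudge again with the tool turned about 3° so that only the +x finger touches.

Request:
send_rows([
  {"travel":[-0.04,0.001,0],"spin":-0.6},
  {"travel":[-0.04,0.001,0],"spin":-0.6},
  {"travel":[-0.04,0.001,0],"spin":-0.6},
  {"travel":[-0.04,0.001,0],"spin":-0.6},
  {"travel":[-0.04,0.001,0],"spin":-0.4},
])

```text
time_s: 19.62
tcp_pos: [0.5297, -0.1244, 0.1375]
eef_rot: [-178.6, -3.4, -86.9]
contact_force: [0.1, 1.0, -0.3]
gripper_width: 0.0308
```

Request:
send_rows([
  {"travel":[-0.04,0.002,0.02],"spin":0},
  {"travel":[-0.03,0.002,0.03],"spin":0},
  {"travel":[-0.02,0,0.03],"spin":0},
  {"travel":[0,0,0.025],"spin":0},
  {"travel":[0,0,0],"spin":0},
])

```text
time_s: 20.03
tcp_pos: [0.527, -0.0335, 0.0304]
eef_rot: [-177.9, -3.3, -86.5]
contact_force: [0.0, -0.8, 0.2]
gripper_width: 0.0309
```

```bash
python3 -c "
from h import *
goto(.525,.005,-.0245,-87.0,step=.02)"
```

```text
t 20.03 p [ 0.527  -0.0335  0.0304] rot [-177.9   -3.3  -86.5] F [ 0.  -0.8  0.2]
[-0.0139, 0.0005, 0.0175] 0.17
[-0.0139, 0.0005, 0.0175] 0.17
[-0.0139, 0.0006, 0.0175] 0.17
```

Request:
send_rows([
  {"travel":[-0.015,0.001,0.018],"spin":0},
  {"travel":[-0.015,0.001,0.018],"spin":0},
  {"travel":[-0.01,0.001,0.012],"spin":0},
  {"travel":[-0.002,0.001,0.006],"spin":0},
  {"travel":[-0.004,0.001,0.003],"spin":0},
])

```text
time_s: 20.45
tcp_pos: [0.5255, 0.0077, -0.0253]
eef_rot: [-177.7, -3.5, -86.4]
contact_force: [4.9, -39.3, 48.3]
gripper_width: 0.0307
```

Request:
send_rows([
  {"travel":[-0.006,0.001,0.003],"spin":0},
  {"travel":[-0.006,0.001,0.001],"spin":0},
  {"travel":[-0.006,0.001,0],"spin":0},
  {"travel":[-0.006,0.001,0],"spin":0},
])

```text
time_s: 20.78
tcp_pos: [0.5245, 0.0238, -0.022]
eef_rot: [-177.5, -3.9, -86.4]
contact_force: [-0.1, 0.0, -0.2]
gripper_width: 0.0306
```

```bash
python3 -c "
from h import *
goto(.525,.05,-.0245,-87.0,step=.005)"
```

```text
t 20.78 p [ 0.5245  0.0238 -0.022 ] rot [-177.5   -3.9  -86.4] F [-0.1  0.  -0.2]
[-0.0044, -0.0003, 0.0001] 0.1
[-0.0044, -0.0003, 0.0001] 0.1
[-0.0044, -0.0003, 0.0001] 0.1
[-0.0044, -0.0003, 0.0001] 0.1
[-0.0044, -0.0003, 0.0001] 0.1
[-0.0044, -0.0003, 0.0001] 0.1
```

The tips knocked the worktop briefly (48 N), so I keep the next steps finer. I lower about 3 mm and approach slowly.

Request:
send_rows([
  {"travel":[-0.005,0,0.0015],"spin":0},
  {"travel":[-0.005,0,0.0015],"spin":0},
  {"travel":[-0.005,0,0.001],"spin":0},
])

```text
time_s: 21.03
tcp_pos: [0.5248, 0.0387, -0.0248]
eef_rot: [-177.4, -4.0, -86.4]
contact_force: [2.5, -20.0, 25.3]
gripper_width: 0.0307
```

Request:
send_rows([
  {"travel":[-0.004,0,0.001],"spin":0},
  {"travel":[-0.003,0,0.0005],"spin":0},
  {"travel":[-0.002,0,0],"spin":0},
])

```text
time_s: 21.28
tcp_pos: [0.5244, 0.0448, -0.0242]
eef_rot: [-177.5, -4.4, -86.2]
contact_force: [0.7, -1.6, 1.1]
gripper_width: 0.0306
```

Request:
send_rows([
  {"travel":[-0.002,0,0],"spin":0},
  {"travel":[-0.002,0,0],"spin":0},
])

```text
time_s: 21.45
tcp_pos: [0.5241, 0.0491, -0.0244]
eef_rot: [-177.5, -4.4, -86.1]
contact_force: [0.8, -4.1, 6.1]
gripper_width: 0.0308
```

Request:
send_rows([
  {"travel":[-0.002,0,0],"spin":0},
  {"travel":[-0.002,0,0],"spin":0},
])

```text
time_s: 21.62
tcp_pos: [0.5236, 0.0528, -0.0245]
eef_rot: [-177.6, -4.5, -86.1]
contact_force: [3.9, -13.4, 6.6]
gripper_width: 0.0303
```

Request:
send_rows([
  {"travel":[-0.0015,0,0],"spin":0},
  {"travel":[-0.0015,0,0],"spin":0},
])

```text
time_s: 21.78
tcp_pos: [0.5229, 0.0542, -0.0238]
eef_rot: [-177.7, -4.7, -86.1]
contact_force: [2.8, -14.3, 12.0]
gripper_width: 0.0305
```

Request:
send_rows([
  {"travel":[-0.0015,0,0],"spin":0},
  {"travel":[-0.0015,0,0],"spin":0},
])

```text
time_s: 21.95
tcp_pos: [0.5224, 0.0544, -0.0233]
eef_rot: [-177.8, -5.0, -86.2]
contact_force: [7.8, -16.3, 4.2]
gripper_width: 0.0302
```

It has stalled at about 16 N. I back off and measure.

Request:
send_rows([
  {"travel":[0.004,0,0],"spin":0},
  {"travel":[0.01,0,0],"spin":0},
  {"travel":[0.015,0,-0.005],"spin":0},
  {"travel":[0.015,0,-0.03],"spin":0},
  {"travel":[0.015,0,-0.035],"spin":0},
])

```text
time_s: 22.37
tcp_pos: [0.5186, -0.0002, 0.0454]
eef_rot: [-178.6, -5.1, -86.0]
contact_force: [1.7, 0.1, 1.2]
gripper_width: 0.0309
```

Request:
send_rows([
  {"travel":[0.03,0,-0.04],"spin":0},
  {"travel":[0.04,0,-0.03],"spin":0},
  {"travel":[0.04,0,-0.02],"spin":0},
  {"travel":[0.04,0,0],"spin":0},
  {"travel":[0.04,0,0],"spin":0},
])

```text
time_s: 22.78
tcp_pos: [0.5325, -0.1686, 0.1479]
eef_rot: [-178.0, -5.0, -85.4]
contact_force: [0.2, 0.7, -0.8]
gripper_width: 0.031
```

Request:
send_rows([
  {"travel":[0.04,0,0],"spin":0},
  {"travel":[0.04,0,0],"spin":0},
  {"travel":[0.04,0,0],"spin":0},
  {"travel":[0.02,0,0],"spin":0},
  {"travel":[0,0,0],"spin":0},
])

```text
time_s: 23.2
tcp_pos: [0.544, -0.3198, 0.1611]
eef_rot: [-177.7, -4.9, -85.5]
contact_force: [0.3, -0.1, -0.7]
gripper_width: 0.0305
```

```bash
cat > m.py <<'E'
from h import *
G=np.mean([r.capture("top")[0].astype(float) for _ in range(8)],0); B=G[...,0]
for v in(203,210,218,226): print(v,B[v,180:195].round().astype(int),B[v,240:250].round().astype(int))
def run(L,horiz,a,b,sgn,z):
    P=[]
    for i in L:
        s=B[a:b+1,i] if horiz else B[i,a:b+1]
        g=np.clip(sgn*np.diff(s),0,None); t=a+.5+(g*np.arange(len(g))).sum()/g.sum()
        P.append(pix2z("top",*((i,t) if horiz else (t,i)),z)[:2])
    P=np.array(P); k=np.polyfit(P[:,1],P[:,0],1) if horiz else np.polyfit(P[:,0],-P[:,1],1)
    return round(90-np.degrees(np.arctan(k[0])),2),P.mean(0).round(4)
cc=[*range(191,206),*range(229,244)]
print("card far",run(cc,1,195,202,1,.005),"near",run(cc,1,226,233,-1,.005))
print("card rear",run(range(204,224),0,242,250,-1,.005),"front",run(range(204,224),0,188,193,1,.005))
# pocket grid: two visible blocks, dark-blob centroids are noisy; whole-card template centroid
im,d=r.capture("scene")
for t in("card","pill_bottle","dose_cup","vial_cap","marker","amber_jar","vial"):
    for q in r.pinpoint("scene",t)[:1]: print(t,w("scene",q["at"]).round(4))
s=r.get_state(); print(s["time_s"],s["tcp_pos"].round(3))
E
python3 m.py
```

```text
203 [  6  11   8  31  59  67  66  67  57  41  92 102 100  99  89] [86 76 77 93 97 97 62 11  6  7]
210 [ 8  6 10 47 63 67 66 68 55 51 86 99 98 90 83] [89 78 77 90 97 97 56  8 10  8]
218 [ 5  9  9 46 63 66 67 69 56 65 91 98 97 87 80] [87 73 80 92 95 94 58 11 11 10]
226 [ 7 10  5 59 68 68 66 68 54 76 94 98 98 94 80] [75 73 86 94 96 82 45 11  9 12]
card far (np.float64(88.98), array([0.5629, 0.1357])) near (np.float64(88.95), array([0.487 , 0.1351]))
card rear (np.float64(89.22), array([0.525 , 0.0658])) front (np.float64(90.28), array([0.5263, 0.2007]))
card [0.5284 0.1364 0.0006]
pill_bottle [ 0.732   0.2979 -0.0052]
dose_cup [0.3663 0.085  0.0015]
vial_cap [ 0.3716 -0.0796 -0.0007]
marker [ 0.3426 -0.2643 -0.001 ]
amber_jar [ 7.418e-01 -5.210e-02  2.000e-04]
vial [0.3623 0.2835 0.0032]
24.0 [ 0.544 -0.316  0.162]
```

```bash
python3 -c "
from h import *
print(r.close_job())"
```

```text
the job is handed in; nothing more can be done
None
```

I pushed the card flat along the worktop with two fingers, one end first, under the bridge bar until it hit the end stop. I then gave its rear edge two more nudges and backed off. The job is handed in at about 24 s of the 64 s.

**Last checks**
- **Position:** The card's front edge is at y ≈ 0.201 and its rear edge at 0.066, with the stop's inner face at about 0.201. Its centre is within about 2 mm of the gauge's origin, with roughly 10 mm free on each side.
- **Contact:** Each push stalled at the stop, at 16–19 N against about 4 N while sliding.
- **Other things:** The five other loose things I re-measured (dose cup, vial cap, marker, amber jar, vial) are where they were. So is the pill bottle at x ≈ 0.73. A second white bottle near the gauge was never measured, but it was clear of the path.

**What disagreed or went less well**
- **Squareness:** Edge fits at about 2.4 mm per pixel show the card roughly 1° off the gauge, and I could not rule that out. The picture did not change after the two nudges, one of them with a single finger on the side that looked open. I therefore take the card to be flush and the 1° to be measuring error.
- **Height reading:** The reported TCP height was about 25 mm lower than the real fingertips, so I set the height by camera and force.
- **Worktop touch:** The fingertips pressed on the worktop at 48 N for a moment before the last nudge. That is above the 40 N limit set for the arm and gripper body, but it was the fingertips that touched. The wrist limit is 120 N.

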